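# Close four bamboo boxes with their own lids

### The arm

A 6-joint arm with a two-finger parallel gripper is mounted at the origin on the work surface. World frame = base frame: x ahead of the robot, y to its left, z up, the work surface at z = 0. Lengths are in m, angles in degrees, forces in N, time in s.
With the tool pointing down it reaches from about 0.4 to 0.825 m from the base axis. Payload 7 kg.
Tool frame: the origin (TCP) lies at the very end of the fingers, on their centre line; the grasp point (between the pads) lies 19 mm behind it (ctrl.grasp_offset is the distance from the TCP to the grasp point, in m); z points along the fingers, y is the line along which they close (so a half turn about z gives the same grasp; the last joint's range is limited). The gripper opens to 88 mm and grips with 3 to 60 N. Pads are 19 mm wide; open, the fingers measure 130 mm over their backs; the gripper's body (78 mm by 193 mm) begins 47 mm behind the grasp point.
Start: joints at [89.215, 20.546, 0.682, 0, -70.136, -16.507], TCP at [0.201, 0.644, 0.227] pointing down, gripper open.
Joint ranges: [-176.03, 176.03], [-82.01, 121.73], [-58.28, 71.71], [-173.87, 95.51], [-174.79, -0.11], [-173.66, 173.66]. Speed limits (degrees/s): [136.94, 136.94, 172.46, 180, 180, 180].

### API

Orientations are given as [roll, pitch, yaw] about the fixed x, y, z axes, in that order (R = Rz(yaw) Ry(pitch) Rx(roll)).
In Python, from plant import ctrl gives the robot as it stands. The module is installed in compiled form; this text tells all that it offers.
- The arm moves only by the tool jog_arm, never from a script. Its argument "plan" is a list that holds one entry, the list of rows, each a list of 7 numbers: the opening, from 0 (shut) to 1 (fully open), then the shift along the tool's x, y, z in m, then the turn, a rotation vector about the tool's x, y, z in degrees. A call has 1 to 20 rows; each row is the pose to reach, as a shift and turn from the pose commanded when the call began, along the tool's axes at that moment; what a row does not reach only later rows make up. A row lasts 1/8 s, in which the tool goes at most 62.5 mm and 10.7 degrees, less where a joint would pass 70% of its speed; a pose out of reach is approached as far as the arm can. A call with a gripper value outside its range is refused whole. The fingers move at their own pace and stop on an object; the grip force is fixed at half the most. Time passes only in rows, so rows that repeat a pose let the fingers close. It gives the time, the measured TCP pose, the force, the opening and the grip force at its end, in the units of the state.
- ctrl.get_obs(): the state, without advancing time (a new reading comes with each control period).
- ctrl.snapshot(name): name is "scene" or "top" or "wrist"; returns a dict with "image" (384x512x3 uint8, red, green, blue), "vertical_fov" (degrees; the focal length in pixels is half the picture's height over the tangent of half this angle, whatever the lens; pixels are square), "cx", "cy" (the principal point, pixels), "R" (3x3) and "t" (3): a world point X has camera coordinates R X + t; the wrist camera has in their place "T_tool_cam" (4x4, takes a point from camera to tool coordinates, whose origin is the TCP and whose axes are the flange's). Camera axes: x right, y down, z forward; pixel columns grow to the right and rows downward; lengths in m; the calibration is good to about 2 mm. A picture is of the moment at which its call begins: read the wrist's pose just before it. There is no depth.
- ctrl.close_job(): hands the job in; it is judged then, once.
The state is a dict: "clock": time; "joint_pos": joint angles; "qvel": joint speeds; "tau": joint torques, N m; "tool_pos": TCP position; "orientation": TCP orientation; "force": force on the tool from outside, world axes, zero at the start; "moment": the same for the moment, N m; "opening": finger opening in m; "gripper_force": force on a finger pad.
Only numpy, scipy, OpenCV 4.12 (cv2) and the standard library are available. Lean on these libraries where they do the work, as an engineer would, in place of code of your own. Each camera call takes 0.05 s, during which the arm holds its last target. There are 200 camera calls.

### The job

Close the four bamboo boxes on the carver's bench: put on each box the lid that was made for it (small, medium, large and oblong), plug down and fully home, so that every lid lies flat on its box. Leave the boxes standing where they are, and do not disturb the freshly lacquered wrist rest lying among them.

Things in the scene. Friction and masses are not known exactly. Their poses are not given: they have to be found in the camera images.
- lid_small: The small bamboo lid: round lid, disc 58 mm across and 8 mm thick, with a centred plug 24 mm across and 8 mm deep under it and a centred round dark knob 20 mm across and 24 mm high on top. 40 mm high in all, lies plug down on the table. Origin: centre of the plug's underside; z up; plate from 8 to 16 mm, grip from 16 to 40 mm above it. About 66 g.
- lid_medium: The medium bamboo lid: round lid, disc 78 mm across and 8 mm thick, with a centred plug 44 mm across and 8 mm deep under it and a centred round dark knob 20 mm across and 24 mm high on top. 40 mm high in all, lies plug down on the table. Origin: centre of the plug's underside; z up; plate from 8 to 16 mm, grip from 16 to 40 mm above it. About 76 g.
- lid_large: The large bamboo lid: round lid, disc 98 mm across and 8 mm thick, with a centred plug 64 mm across and 8 mm deep under it and a centred round dark knob 20 mm across and 24 mm high on top. 40 mm high in all, lies plug down on the table. Origin: centre of the plug's underside; z up; plate from 8 to 16 mm, grip from 16 to 40 mm above it. About 86 g.
- lid_oblong: The oblong bamboo lid: oblong lid, plate 102 (its x) by 72 mm (its y) and 8 mm thick, with a centred plug 68 by 38 mm and 8 mm deep under it and on top a centred dark grip bar 44 mm long along x, 14 mm wide along y and 24 mm high; half a turn about z makes no difference. 40 mm high in all, lies plug down on the table. Origin: centre of the plug's underside; z up; plate from 8 to 16 mm, grip from 16 to 40 mm above it. About 90 g.
- box_small: The small open bamboo box: round, 52 mm across outside, 40 mm across inside, 60 mm high, wall 6 mm, loose on the table and standing upright, about 140 g. Origin: centre of its underside; z up. With its lid on, the lid's origin is 52 mm above this origin; the plug has 8 mm of play all round.
- box_medium: The medium open bamboo box: round, 72 mm across outside, 60 mm across inside, 55 mm high, wall 6 mm, loose on the table and standing upright, about 200 g. Origin: centre of its underside; z up. With its lid on, the lid's origin is 47 mm above this origin; the plug has 8 mm of play all round.
- box_large: The large open bamboo box: round, 92 mm across outside, 80 mm across inside, 50 mm high, wall 6 mm, loose on the table and standing upright, about 280 g. Origin: centre of its underside; z up. With its lid on, the lid's origin is 42 mm above this origin; the plug has 8 mm of play all round.
- box_oblong: The oblong open bamboo box: oblong, 96 (its x) by 66 mm (its y) outside, 84 by 54 mm inside, 45 mm high, wall 6 mm, loose on the table and standing upright, about 260 g. Origin: centre of its underside; z up. With its lid on, the lid's origin is 37 mm above this origin; the plug has 8 mm of play all round.
- wrist_rest: Carved wrist rest, freshly lacquered: a low rounded slab of bamboo 150 (its x) by 44 by 21 mm lying on the bench between the boxes and lids. Origin: centre of its underside. To be left alone. (Also on the bench, low and not listed: two carving knives, thin bamboo strips, a sanding block, all under 27 mm high; taller equipment, up to 0.23 m, stands along the far edge and the left side of the bench, outside the work area.)
Things that resemble listed ones, but are neither listed nor needed, are in the scene too. What is shaped like the box_oblong but purple or turquoise is not meant.

How it is judged (in metres and radians):
At the end, for the whole second after the job is handed in: Each lid on its own box: centres within 12 mm in plan, lid origin within 3 mm of its seated height (plug in, plate on the rim), lid and box upright within 0.08 rad, oblong lid lined up within 0.3 rad (either way round), boxes on the bench, all at rest and released (horizontal distance between lid_small and box_small below 0.012 m and z of lid_small in the frame of box_small between 0.049 and 0.055 m and angle between each of lid_small, box_small, lid_medium, box_medium, lid_large, box_large, lid_oblong, box_oblong's own z axis and vertical below 0.08 rad and height (world z) of each of box_small, box_medium, box_large, box_oblong below 0.004 m and linear speed of each of lid_small, box_small, lid_medium, box_medium, lid_large, box_large, lid_oblong, box_oblong below 0.02 m/s and horizontal distance between lid_medium and box_medium below 0.012 m and z of lid_medium in the frame of box_medium between 0.044 and 0.05 m and horizontal distance between lid_large and box_large below 0.012 m and z of lid_large in the frame of box_large between 0.039 and 0.045 m and horizontal distance between lid_oblong and box_oblong below 0.012 m and z of lid_oblong in the frame of box_oblong between 0.034 and 0.04 m and angle between the x axis of lid_oblong and the x axis of box_oblong, either way round below 0.3 rad); the robot touches nothing.
It fails at once if the small box is pushed more than 40 mm from where it stood (distance of box_small from where it was at the start of the episode above 0.04 m).
It fails at once if the medium box is pushed more than 40 mm from where it stood (distance of box_medium from where it was at the start of the episode above 0.04 m).
It fails at once if the large box is pushed more than 40 mm from where it stood (distance of box_large from where it was at the start of the episode above 0.04 m).
It fails at once if the oblong box is pushed more than 40 mm from where it stood (distance of box_oblong from where it was at the start of the episode above 0.04 m).
It fails at once if the lacquered wrist rest is shifted by more than 15 mm (distance of wrist_rest from where it was at the start of the episode above 0.015 m).
It also fails if it takes over 118 s, if anything falls off the work surface, if the arm or the gripper's body presses on something with over 40 N, if the wrist force passes 120 N, or if a joint passes its speed limit or range.

## Working session

There is one attempt and no reset: what is moved stays moved. The work goes in short steps, Python scripts to look and compute and a tool call to move; the robot and the scene stay as the last step left them, time stands still between calls to the robot, and variables do not carry over. Pictures are saved under pics/ and viewed, at most 14 in all, crops included, and the job is handed in when it is done.

Besides the shell and the picture viewer there is one more tool, called after ">>>" by a JSON object that holds its "api" and its "payload". jog_arm: Moves the arm, as the interface text tells. Its arguments: {"type":"object","properties":{"plan":{"type":"array","items":{"type":"array","items":{"type":"array","items":{"type":"number"}}}}},"required":["plan"]}

```bash
mkdir -p pics; cat > h.py <<'E'
import numpy as np, cv2
from plant import ctrl
from scipy.spatial.transform import Rotation as Ro
def snap(n,f):
    o=ctrl.get_obs(); s=ctrl.snapshot(n); cv2.imwrite('pics/'+f,s['image'][:,:,::-1])
    s['o']=o; return s
def cam(s):
    # returns f, C(world cam centre), Rwc
    f=192/np.tan(np.radians(s['vertical_fov']/2))
    if 'R' in s and s['R'] is not None:
        R=np.array(s['R']);return f,-R.T@np.array(s['t']),R.T
    o=s['o'];Rt=Ro.from_euler('xyz',o['orientation'],degrees=True).as_matrix();T=np.array(s['T_tool_cam'])
    return f,Rt@T[:3,3]+np.array(o['tool_pos']),Rt@T[:3,:3]
def px(s,u,v,z):
    f,C,R=cam(s); d=R@np.array([(u-s['cx'])/f,(v-s['cy'])/f,1]); return C+d*(z-C[2])/d[2]
def proj(s,X):
    f,C,R=cam(s); c=R.T@(np.array(X)-C); return c[0]/c[2]*f+s['cx'],c[1]/c[2]*f+s['cy']
E
python3 - <<'E'
from h import *
import pickle
for n in('scene','top','wrist'):
    s=snap(n,n+'0.png'); pickle.dump(s,open(n+'.pkl','wb'))
    print(n,{k:v for k,v in s.items() if k not in('image','o')})
    im=s['image'][:,:,::-1]
    if n!='wrist': cv2.imwrite('pics/%s0b.png'%n,cv2.resize(im,(800,600),interpolation=cv2.INTER_CUBIC))
print(s['o'])
E
```

```text
scene {'vertical_fov': 52.67412457208711, 'cx': 259.2222774641005, 'cy': 188.2254273725385, 'R': array([[ 0.79681605,  0.60414707, -0.00951327],
       [ 0.44672916, -0.5996511 , -0.66396658],
       [-0.40683811,  0.52480937, -0.74770173]]), 't': array([-0.41875678, -0.19628404,  1.21586258])}
top {'vertical_fov': 52.733170178683935, 'cx': 253.10973849500806, 'cy': 195.15972136291236, 'R': array([[-0.00830518, -0.99994986,  0.00559429],
       [-0.99075019,  0.00747075, -0.1354926 ],
       [ 0.13544401, -0.00666783, -0.99076257]]), 't': array([0.03045555, 0.5419912 , 1.05819254])}
wrist {'vertical_fov': 59.19236756406297, 'cx': 257.5699065579005, 'cy': 190.4817192980969, 'T_tool_cam': array([[ 8.28685754e-04, -9.67718640e-01, -2.52031638e-01,
         6.72544874e-02],
       [ 9.99999656e-01,  7.94434272e-04,  2.37655145e-04,
        -3.68233461e-05],
       [-2.97607434e-05, -2.52031748e-01,  9.67718966e-01,
        -1.57970762e-01],
       [ 0.00000000e+00,  0.00000000e+00,  0.00000000e+00,
         1.00000000e+00]])}
{'clock': 0.1, 'joint_pos': array([ 8.92131859e+01,  2.05875053e+01,  6.39388314e-01, -1.92722286e-02,
       -7.01374037e+01, -1.65100085e+01]), 'qvel': array([ 0.00678612, -0.07478701,  0.07447345,  0.00727591, -0.01775742,
        0.0221115 ]), 'tau': array([-1.08402783e-03, -5.84161377e+01,  2.93752563e+01,  7.01543793e+00,
        1.01608696e-02, -5.58239594e-05]), 'tool_pos': array([0.20054345, 0.64405061, 0.22571237]), 'orientation': array([ 1.79912856e+02, -6.93477628e-03, -1.73033789e+01]), 'force': array([-0.09940894,  0.28995646, -1.09415023]), 'moment': array([0.03458443, 0.04450541, 0.0700409 ]), 'gripper_force': 0.0, 'opening': 0.08746738787621784}
```

View pics/top0b.png

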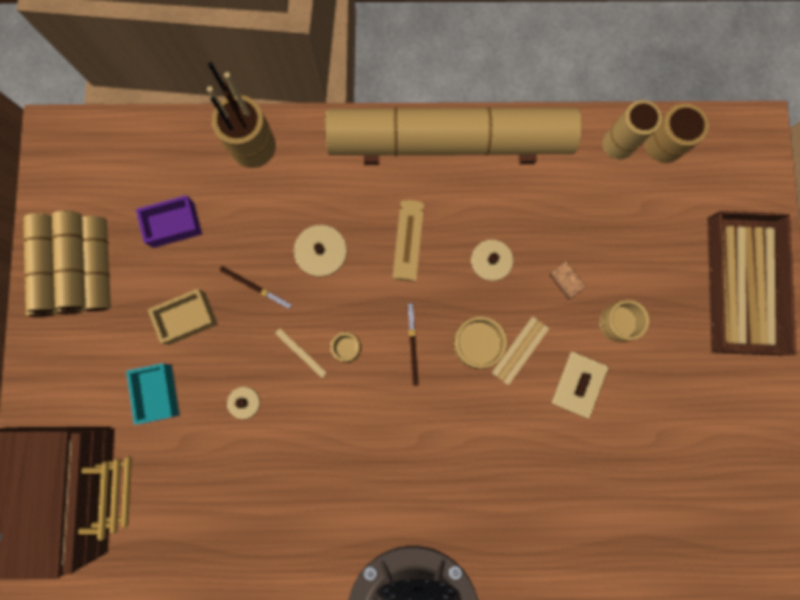

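View pics/scene0b.png

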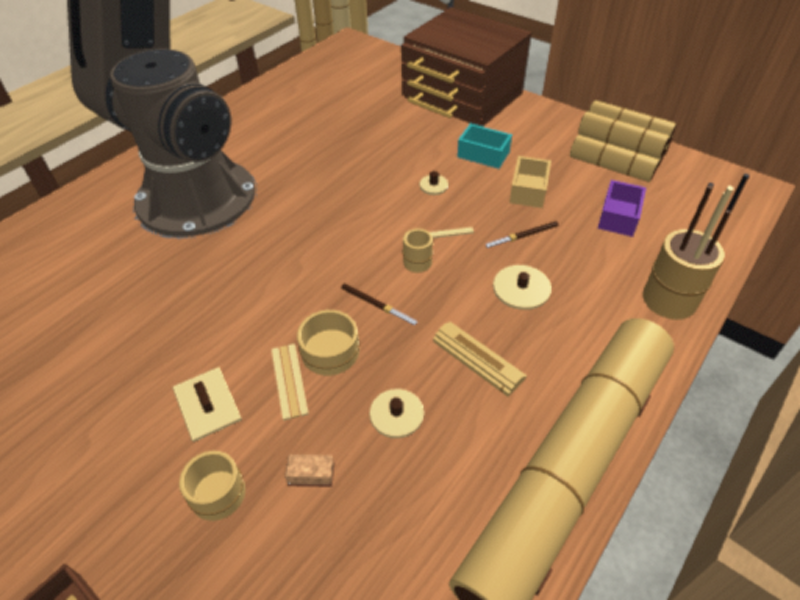

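The top view is clear. Pixels below are in the 800x600 enlargement.
- **Boxes:** large (480,343), medium (625,320), small (345,347), oblong bamboo (182,316).
- **Look-alikes for the oblong box:** purple (170,221) and turquoise (152,394), both ruled out by colour.
- **Lids:** large (320,250), medium (492,260), small (243,403), oblong (580,385). The three round ones differ by diameter.
- **Other objects:** the wrist rest is at (408,240). The strips at (520,350) could be taken for it.

```bash
python3 - <<'E'
from h import *
import pickle
s=pickle.load(open('top.pkl','rb'))
print('tcp px',np.array(proj(s,[.2,.644,.227]))*1.5625, 'base',np.array(proj(s,[0,0,0]))*1.5625)
P={'L_large':(320,250,.016,),'L_med':(492,260,.016),'L_small':(243,403,.016),'L_obl':(580,385,.016),
'B_large':(480,342,.05),'B_med':(628,319,.055),'B_small':(345,345,.06),'B_obl':(182,315,.045),'rest':(408,240,.02)}
for k,(u,v,z) in P.items():
    p=px(s,u/1.5625,v/1.5625,z); print(k,p.round(4),'r',np.hypot(*p[:2]).round(3))
im=s['image'][:,:,::-1]
a=cv2.resize(im[110:280,60:250],None,fx=4,fy=4,interpolation=cv2.INTER_CUBIC)[:600]
cv2.imwrite('pics/ta.png',a)   # origin 60,110 fx4
b=cv2.resize(im[120:280,240:440],None,fx=4,fy=4,interpolation=cv2.INTER_CUBIC)[:600]
cv2.imwrite('pics/tb.png',b[:600,:800])
E
```

```text
tcp px [-38.53174832 529.68197872] base [412.90298618 614.92835172]
L_large [0.6496 0.166  0.016 ] r 0.67
L_med [ 0.6283 -0.1546  0.016 ] r 0.647
L_small [0.3688 0.3022 0.016 ] r 0.477
L_obl [ 0.3959 -0.3075  0.016 ] r 0.501
B_large [ 0.4729 -0.1231  0.05  ] r 0.489
B_med [ 0.5114 -0.3867  0.055 ] r 0.641
B_small [0.4688 0.1154 0.06  ] r 0.483
B_obl [0.5258 0.4081 0.045 ] r 0.666
rest [0.6666 0.0017 0.02  ] r 0.667
```

View pics/ta.png

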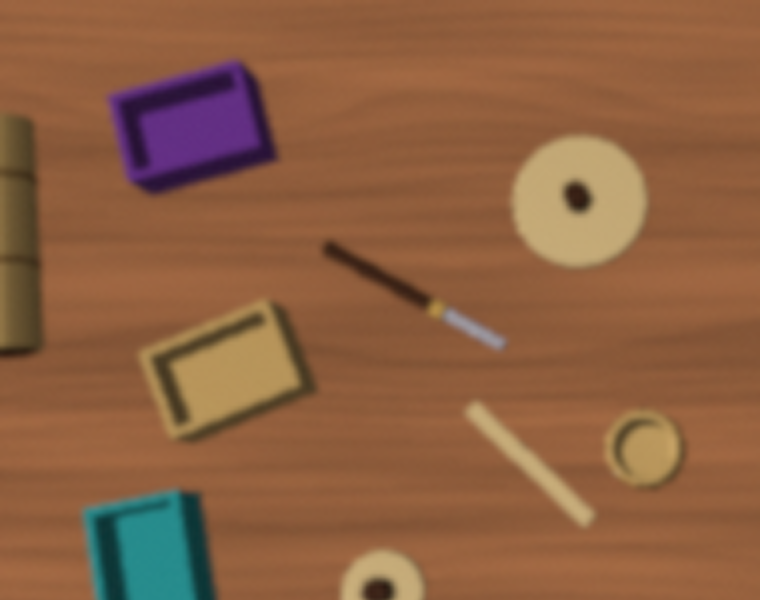

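View pics/tb.png

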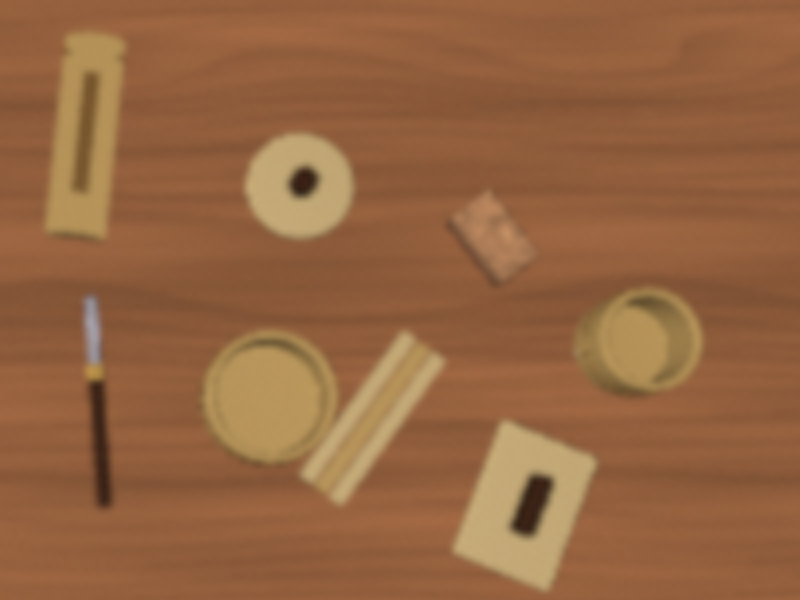

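View pics/wrist0.png

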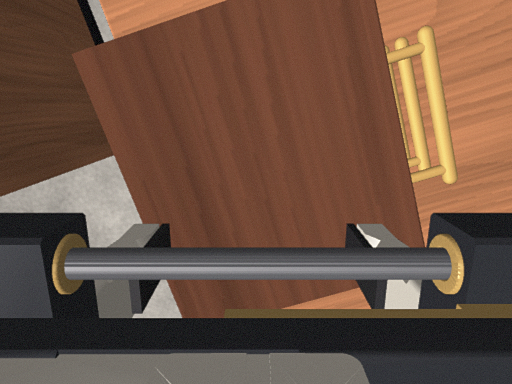

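The crops confirm the choice. The oblong bamboo box is at (222,368) in crop a, with the purple and turquoise ones as decoys. The lids and boxes in crop b match the description. The wrist view shows the gripper over the drawer cabinet, so I'll lift before moving away.

```bash
cat >> h.py <<'E'
def rel(x,y,z,yaw=None,o=None):
    "tool-frame shift and turn from the measured pose"
    o=o or ctrl.get_obs(); R=Ro.from_euler('xyz',o['orientation'],degrees=True)
    Rt=R if yaw is None else Ro.from_euler('xyz',[180,0,yaw],degrees=True)
    print('rel',(R.inv().apply(np.array([x,y,z])-o['tool_pos'])).round(4),(R.inv()*Rt).as_rotvec(degrees=True).round(1))
E
python3 - <<'E'
from h import *
import pickle
s=pickle.load(open('top.pkl','rb'))
A=lambda u,v,z:px(s,60+u/4,110+v/4,z)
B=lambda u,v,z:px(s,240+u/4,120+v/4,z)
for n,p in dict(Ll=A(579,201,.016),Bo=A(222,368,.045),Bs=A(644,447,.06),Lm=B(300,186,.016),Bl=B(268,396,.05),Bm=B(650,340,.055),Lo=B(525,505,.016),Ls=A(382,592,.016)).items(): print(n,p.round(4))
d=A(270,300,.045)-A(139,352,.045); print('box obl yaw',np.degrees(np.arctan2(d[1],d[0])))
d=B(503,420,.016)-B(453,550,.016); print('lid obl yaw',np.degrees(np.arctan2(d[1],d[0])),np.linalg.norm(d))
rel(.2,.644,.28); rel(.369,.302,.19)
E
```

```text
Ll [0.6488 0.1661 0.016 ]
Bo [0.5247 0.4107 0.045 ]
Bs [0.4662 0.1149 0.06  ]
Lm [ 0.628 -0.155  0.016]
Bl [ 0.4726 -0.1225  0.05  ]
Bm [ 0.509  -0.3882  0.055 ]
Lo [ 0.3964 -0.3077  0.016 ]
Ls [0.3686 0.3022 0.016 ]
box obl yaw -68.13439642611364
lid obl yaw -23.507302656442317 0.09959018742483894
rel [-0.0005  0.0004 -0.0542] [0. 0. 0.]
rel [0.2625 0.2765 0.0362] [0. 0. 0.]
```

>>> {"api": "jog_arm", "payload": {"plan": [[[0.5,0,0,-0.05,0,0,0],[0.5,0.13,0.138,-0.05,0,0,0],[0.5,0.26,0.276,-0.04,0,0,0],[0.5,0.2625,0.2765,0.05,0,0,0],[0.5,0.2625,0.2765,0.05,0,0,0],[0.5,0.2625,0.2765,0.05,0,0,0],[0.5,0.2625,0.2765,0.05,0,0,0],[0.5,0.2625,0.2765,0.05,0,0,0],[0.5,0.2625,0.2765,0.05,0,0,0],[0.5,0.2625,0.2765,0.05,0,0,0],[0.5,0.2625,0.2765,0.05,0,0,0]]]}}

```text
clock: 1.52
tool_pos: [0.3689, 0.3035, 0.1769]
orientation: [-180.0, -0.0, -17.2]
force: [-0.1, -0.2, -0.3]
opening: 0.0437
gripper_force: 0.0
```

```bash
cat >> h.py <<'E'
def knob(s,x,y,z=.040,box=.05,thr=60,n=3):
    "dark knob-top centroid near the expected world point, returned as world xy (knob side pixels excluded roughly by using top face)"
    u,v=proj(s,[x,y,z]); g=s['image'].max(2).astype(int); print('expect px',round(u),round(v))
    m=(g<thr).astype(np.uint8); k,l,st,c=cv2.connectedComponentsWithStats(m)
    for i in range(1,k):
        if st[i,4]>150 and np.hypot(*(c[i]-[u,v]))<90: print('dark',st[i],c[i].round(1),px(s,*c[i],z).round(4))
E
python3 - <<'E'
from h import *
s=snap('wrist','w1.png');o=s['o'];print(o['clock'],o['tool_pos'],o['orientation'],o['joint_pos'])
knob(s,.3686,.3022)
E
```

```text
1.525 [0.3689492  0.3035007  0.17691117] [-1.79961517e+02 -1.04298578e-02 -1.72277895e+01] [ 6.31146016e+01  4.10111450e+00 -2.76441615e+01  4.50115243e-03
 -5.82150366e+01  9.65524281e+00]
expect px 259 180
dark [249 165  20  24 268] [259.8 177.2] [0.371  0.3009 0.04  ]
dark [ 157  224  202   32 2105] [256.3 247.4] [0.3072 0.3239 0.04  ]
```

View pics/w1.png

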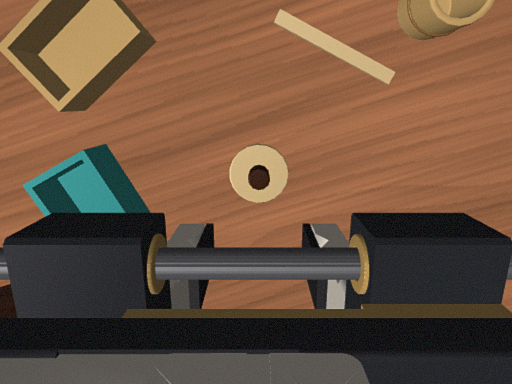

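The wrist view shows the small lid's disc centred at (259,174) and its knob top at about (259,179), almost directly under the tool.

```bash
python3 - <<'E'
from h import *
o=ctrl.get_obs(); s=ctrl.snapshot('wrist'); s['o']=o
a=px(s,259,179,.04);b=px(s,258.7,173.7,.016);print(a,b)
rel(a[0],a[1],.020)
E
```

```text
[0.36957634 0.30194163 0.04      ] [0.36948142 0.30218379 0.016     ]
rel [0.0011 0.0012 0.1568] [0. 0. 0.]
```

>>> {"api": "jog_arm", "payload": {"plan": [[[0.5,0.001,0.001,0.06,0,0,0],[0.5,0.001,0.001,0.11,0,0,0],[0.5,0.001,0.001,0.14,0,0,0],[0.5,0.001,0.001,0.157,0,0,0],[0.5,0.001,0.001,0.157,0,0,0],[0,0.001,0.001,0.157,0,0,0],[0,0.001,0.001,0.157,0,0,0],[0,0.001,0.001,0.157,0,0,0],[0,0.001,0.001,0.157,0,0,0],[0,0.001,0.001,0.157,0,0,0]]]}}

```text
clock: 2.88
tool_pos: [0.3701, 0.3017, 0.0202]
orientation: [-179.9, -0.0, -17.3]
force: [-2.4, 0.0, 6.5]
opening: 0.0192
gripper_force: 30.0
```

```bash
python3 -c "
from h import *
rel(.4665,.115,.16);rel(.4665,.115,.0735)"
```

```text
rel [ 0.1476  0.1495 -0.1399] [0. 0. 0.]
rel [ 0.1475  0.1496 -0.0534] [0. 0. 0.]
```

>>> {"api": "jog_arm", "payload": {"plan": [[[0,0,0,-0.04,0,0,0],[0,0,0,-0.1,0,0,0],[0,0.04,0.04,-0.12,0,0,0],[0,0.08,0.08,-0.12,0,0,0],[0,0.12,0.12,-0.12,0,0,0],[0,0.14,0.142,-0.12,0,0,0],[0,0.1475,0.1495,-0.12,0,0,0],[0,0.1475,0.1495,-0.1,0,0,0],[0,0.1475,0.1495,-0.075,0,0,0],[0,0.1475,0.1495,-0.06,0,0,0],[0,0.1475,0.1495,-0.053,0,0,0],[0,0.1475,0.1495,-0.053,0,0,0]]]}}

```text
clock: 4.38
tool_pos: [0.4663, 0.1151, 0.0727]
orientation: [180.0, -0.0, -17.2]
force: [0.5, 0.5, -0.7]
opening: 0.019
gripper_force: 30.0
```

```bash
python3 - <<'E'
from h import *
s=snap('wrist','w2.png')
print(ctrl.get_obs()['tool_pos'])
print(proj(s,[.4665,.115,.06]))
E
```

```text
[0.46628961 0.11514014 0.07278795]
(np.float64(257.6134210270785), np.float64(231.00046722013275))
```

View pics/w2.png

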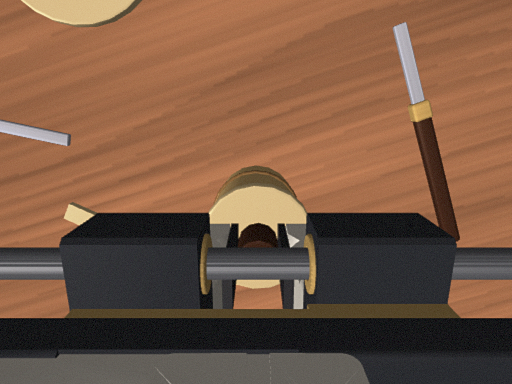

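The lid (centre column about 258) sits centred on the box and nearly seated, so I'll release it and go to the large lid.

```bash
python3 -c "
from h import *
rel(.6488,.1661,.15);rel(.6488,.1661,.02)"
```

```text
rel [ 0.1592 -0.1028 -0.0771] [0. 0. 0.]
rel [ 0.1592 -0.1028  0.0529] [0. 0. 0.]
```

>>> {"api": "jog_arm", "payload": {"plan": [[[0.5,0,0,0,0,0,0],[0.5,0,0,0,0,0,0],[0.5,0,0,0,0,0,0],[0.5,0,0,-0.02,0,0,0],[0.5,0,0,-0.077,0,0,0],[0.5,0.05,-0.034,-0.077,0,0,0],[0.5,0.1,-0.068,-0.077,0,0,0],[0.5,0.15,-0.1,-0.077,0,0,0],[0.5,0.159,-0.103,-0.05,0,0,0],[0.5,0.159,-0.103,0,0,0,0],[0.5,0.159,-0.103,0.035,0,0,0],[0.5,0.159,-0.103,0.053,0,0,0],[0.5,0.159,-0.103,0.053,0,0,0],[0,0.159,-0.103,0.053,0,0,0],[0,0.159,-0.103,0.053,0,0,0],[0,0.159,-0.103,0.053,0,0,0],[0,0.159,-0.103,0.053,0,0,0],[0,0.159,-0.103,0.053,0,0,0]]]}}

```text
clock: 6.68
tool_pos: [0.649, 0.1659, 0.0204]
orientation: [-180.0, -0.0, -17.3]
force: [-1.8, 0.6, 5.2]
opening: 0.0192
gripper_force: 30.0
```

```bash
python3 - <<'E'
from h import *
o=ctrl.get_obs();print(o['tool_pos'],o['opening'])
rel(.4726,-.1225,.14);rel(.4726,-.1225,.0635)
s=snap('top','t2.png'); im=s['image'][110:280,60:440,::-1]
cv2.imwrite('pics/t2b.png',cv2.resize(im,None,fx=2.1,fy=2.1,interpolation=cv2.INTER_CUBIC))
s=snap('wrist','w3.png')
E
```

```text
[0.64896936 0.16590944 0.02037115] 0.019168911478362926
rel [-0.0827  0.3277 -0.1199] [0. 0. 0.]
rel [-0.0827  0.3277 -0.0434] [0. 0. 0.]
```

View pics/t2b.png

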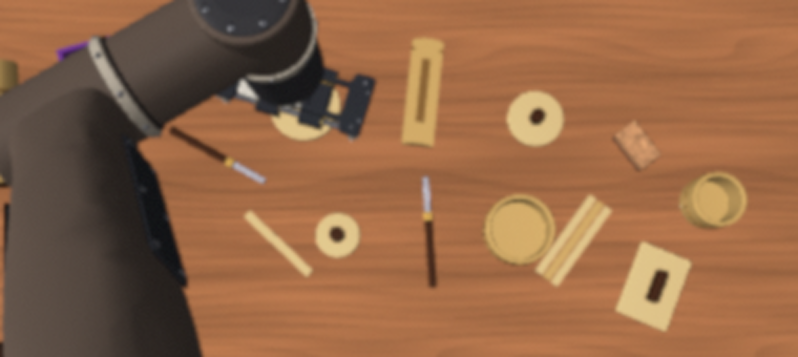

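View pics/w3.png

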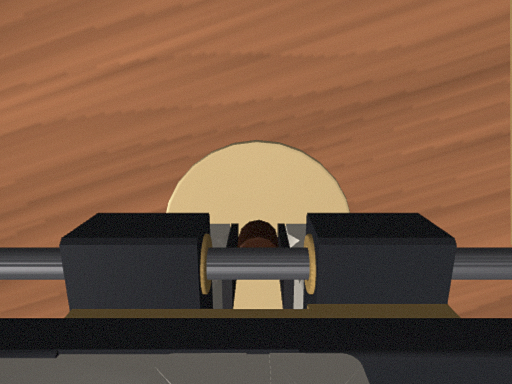

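The top view shows the small lid on its box at (337,235), and the wrist view shows the large knob gripped centrally. Next I'll put the large lid on its box.

>>> {"api": "jog_arm", "payload": {"plan": [[[0,0,0,-0.04,0,0,0],[0,0,0,-0.1,0,0,0],[0,-0.01,0.04,-0.12,0,0,0],[0,-0.023,0.09,-0.12,0,0,0],[0,-0.036,0.142,-0.12,0,0,0],[0,-0.049,0.194,-0.12,0,0,0],[0,-0.062,0.246,-0.12,0,0,0],[0,-0.075,0.297,-0.12,0,0,0],[0,-0.081,0.32,-0.12,0,0,0],[0,-0.0827,0.3277,-0.12,0,0,0],[0,-0.0827,0.3277,-0.1,0,0,0],[0,-0.0827,0.3277,-0.07,0,0,0],[0,-0.0827,0.3277,-0.053,0,0,0],[0,-0.0827,0.3277,-0.043,0,0,0],[0,-0.0827,0.3277,-0.043,0,0,0]]]}}

```text
clock: 8.65
tool_pos: [0.4726, -0.1223, 0.0623]
orientation: [180.0, 0.0, -17.3]
force: [-0.3, 0.2, -0.4]
opening: 0.0192
gripper_force: 30.0
```

```bash
python3 - <<'E'
from h import *
o=ctrl.get_obs();print(o['tool_pos'],o['force'])
s=snap('wrist','w4.png')
rel(.628,-.155,.13);rel(.628,-.155,.02)
E
```

```text
[ 0.4726417  -0.12229762  0.06232157] [-0.32300204  0.22537642 -0.4258478 ]
rel [ 0.158  -0.0149 -0.0674] [0. 0. 0.]
rel [ 0.158  -0.0149  0.0426] [0. 0. 0.]
```

View pics/w4.png

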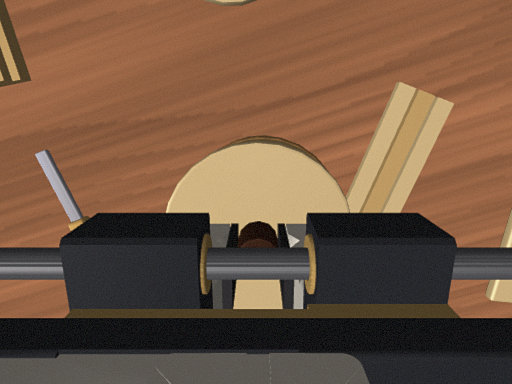

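The large lid covers its box symmetrically (column about 258). I'll release it and take the medium lid.

>>> {"api": "jog_arm", "payload": {"plan": [[[0.5,0,0,0,0,0,0],[0.5,0,0,0,0,0,0],[0.5,0,0,0,0,0,0],[0.5,0,0,-0.02,0,0,0],[0.5,0,0,-0.067,0,0,0],[0.5,0.05,-0.005,-0.067,0,0,0],[0.5,0.1,-0.01,-0.067,0,0,0],[0.5,0.15,-0.014,-0.067,0,0,0],[0.5,0.158,-0.015,-0.05,0,0,0],[0.5,0.158,-0.015,0,0,0,0],[0.5,0.158,-0.015,0.03,0,0,0],[0.5,0.158,-0.015,0.0426,0,0,0],[0.5,0.158,-0.015,0.0426,0,0,0],[0,0.158,-0.015,0.0426,0,0,0],[0,0.158,-0.015,0.0426,0,0,0],[0,0.158,-0.015,0.0426,0,0,0],[0,0.158,-0.015,0.0426,0,0,0],[0,0.158,-0.015,0.0426,0,0,0]]]}}

```text
clock: 10.95
tool_pos: [0.628, -0.1553, 0.0209]
orientation: [-180.0, -0.1, -17.3]
force: [-0.8, 0.8, 5.4]
opening: 0.0194
gripper_force: 30.0
```

```bash
python3 - <<'E'
from h import *
o=ctrl.get_obs();print(o['tool_pos'],o['opening'])
rel(.509,-.3882,.14);rel(.509,-.3882,.0675)
E
```

```text
[ 0.62803252 -0.15525704  0.02093475] 0.01935004740978006
rel [-0.0443  0.2578 -0.1192] [0. 0. 0.]
rel [-0.0444  0.2578 -0.0467] [0. 0. 0.]
```

>>> {"api": "jog_arm", "payload": {"plan": [[[0,0,0,-0.04,0,0,0],[0,0,0,-0.1,0,0,0],[0,-0.02,0.04,-0.12,0,0,0],[0,-0.05,0.09,-0.12,0,0,0],[0,-0.08,0.14,-0.12,0,0,0],[0,-0.1,0.19,-0.12,0,0,0],[0,-0.12,0.24,-0.12,0,0,0],[0,-0.124,0.258,-0.12,0,0,0],[0,-0.124,0.258,-0.12,0,0,0],[0,-0.124,0.258,-0.12,0,0,0]]]}}

```text
clock: 12.2
tool_pos: [0.433, -0.3643, 0.1399]
orientation: [-180.0, -0.0, -17.3]
force: [0.6, -0.2, -0.5]
opening: 0.0193
gripper_force: 30.0
```

```bash
python3 - <<'E'
from h import *
s=snap('wrist','w5.png')
print(s['o']['tool_pos'],proj(s,[.509,-.3882,.055]))
E
```

```text
[ 0.43296369 -0.36431006  0.13987615] (np.float64(257.97903620022663), np.float64(83.70017521072796))
```

View pics/w5.png

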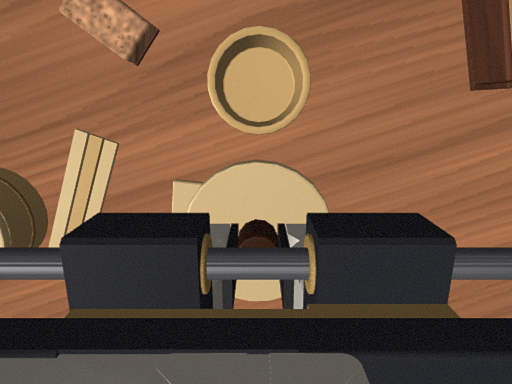

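The medium box's rim is centred at (259,80), about 4 px (3 mm) beyond the prediction of (258,84), so I'll correct for that.

>>> {"api": "jog_arm", "payload": {"plan": [[[0,0.05,0,0,0,0,0],[0,0.08,0,0,0,0,0],[0,0.083,0,0.02,0,0,0],[0,0.083,0,0.045,0,0,0],[0,0.083,0,0.062,0,0,0],[0,0.083,0,0.071,0,0,0],[0,0.083,0,0.071,0,0,0]]]}}

```text
clock: 13.12
tool_pos: [0.5121, -0.3892, 0.069]
orientation: [180.0, -0.0, -17.3]
force: [0.1, 0.5, 0.1]
opening: 0.019
gripper_force: 30.0
```

```bash
python3 - <<'E'
from h import *
s=snap('wrist','w6.png')
print(s['o']['tool_pos'],s['o']['force'])
rel(.3964,-.3077,.16,-23.5); rel(.3964,-.3077,.0205,-23.5)
E
```

```text
[ 0.5120694  -0.38922643  0.06900357] [0.14610026 0.51520467 0.1374276 ]
rel [-0.1347 -0.0436 -0.0907] [ 0.  -0.   6.2]
rel [-0.1348 -0.0437  0.0488] [ 0.  -0.   6.2]
```

View pics/w6.png

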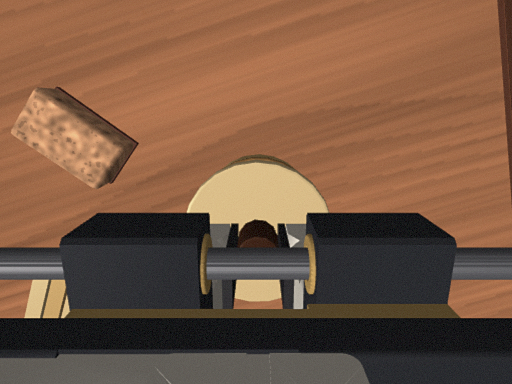

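The medium lid sits centred on its box. I'll release it and go for the oblong lid's grip bar at yaw -23.5.

>>> {"api": "jog_arm", "payload": {"plan": [[[0.5,0,0,0,0,0,0],[0.5,0,0,0,0,0,0],[0.5,0,0,0,0,0,0],[0.5,0,0,-0.02,0,0,0],[0.5,0,0,-0.07,0,0,0],[0.5,-0.05,-0.016,-0.07,0,0,3],[0.5,-0.1,-0.032,-0.07,0,0,6.2],[0.5,-0.135,-0.0437,-0.06,0,0,6.2],[0.5,-0.135,-0.0437,-0.02,0,0,6.2],[0.5,-0.135,-0.0437,0.02,0,0,6.2],[0.5,-0.135,-0.0437,0.04,0,0,6.2],[0.5,-0.135,-0.0437,0.0488,0,0,6.2],[0.5,-0.135,-0.0437,0.0488,0,0,6.2],[0,-0.135,-0.0437,0.0488,0,0,6.2],[0,-0.135,-0.0437,0.0488,0,0,6.2],[0,-0.135,-0.0437,0.0488,0,0,6.2],[0,-0.135,-0.0437,0.0488,0,0,6.2],[0,-0.135,-0.0437,0.0488,0,0,6.2]]]}}

```text
clock: 15.42
tool_pos: [0.396, -0.3077, 0.0205]
orientation: [180.0, -0.0, -23.5]
force: [-1.1, 0.3, 4.6]
opening: 0.0138
gripper_force: 30.0
```

```bash
python3 - <<'E'
from h import *
s=snap('wrist','w7.png');o=s['o']
print(o['tool_pos'],o['opening'],o['joint_pos'].round(0))
for p in ([.3964,-.3077,.016],): 
  a=np.radians(-23.5);c,q=np.cos(a),np.sin(a)
  for i,j in((51,36),(51,-36)): print(proj(s,[p[0]+(c*i-q*j)/1e3,p[1]+(q*i+c*j)/1e3,.016]))
rel(.5247,.4107,.16,-68)
E
```

```text
[ 0.39600119 -0.3076649   0.02051966] 0.013790542893253488 [-15.  18. -35.   0. -37.  82.]
(np.float64(181.85269862178035), np.float64(136.74452834873262))
(np.float64(332.7674518062173), np.float64(136.91328105545986))
rel [-0.1681 -0.7102 -0.1396] [-0.  -0.  44.5]
```

View pics/w7.png

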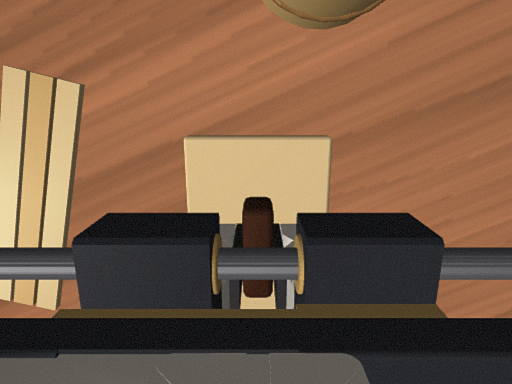

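The oblong bar is gripped and lined up. I'll carry it to a point just short of the oblong box and look from there.

>>> {"api": "jog_arm", "payload": {"plan": [[[0,0,0,-0.05,0,0,0],[0,0,0,-0.11,0,0,0],[0,-0.01,-0.048,-0.14,0,0,0],[0,-0.021,-0.1,-0.14,0,0,0],[0,-0.033,-0.155,-0.14,0,0,0],[0,-0.044,-0.21,-0.14,0,0,0],[0,-0.056,-0.265,-0.14,0,0,0],[0,-0.067,-0.32,-0.14,0,0,0],[0,-0.083,-0.37,-0.14,0,0,0],[0,-0.11,-0.42,-0.14,0,0,0],[0,-0.138,-0.47,-0.14,0,0,0],[0,-0.166,-0.522,-0.14,0,0,0],[0,-0.194,-0.574,-0.14,0,0,0],[0,-0.222,-0.626,-0.14,0,0,0],[0,-0.25,-0.678,-0.14,0,0,0],[0,-0.269,-0.711,-0.14,0,0,0],[0,-0.269,-0.711,-0.14,0,0,0],[0,-0.269,-0.711,-0.14,0,0,0],[0,-0.269,-0.711,-0.14,0,0,0]]]}}

```text
clock: 17.85
tool_pos: [0.4326, 0.4507, 0.1601]
orientation: [180.0, 0.0, -23.5]
force: [0.6, -0.5, -1.3]
opening: 0.0137
gripper_force: 30.0
```

```bash
python3 - <<'E'
from h import *
import pickle
s=snap('wrist','w8.png'); pickle.dump(s,open('w8.pkl','wb'))
print(s['o']['tool_pos'],s['o']['opening'],proj(s,[.5247,.4107,.045]))
E
```

```text
[0.43258886 0.45065527 0.16014173] 0.013740689036301096 (np.float64(257.3316540897661), np.float64(57.17592833684054))
```

View pics/w8.png

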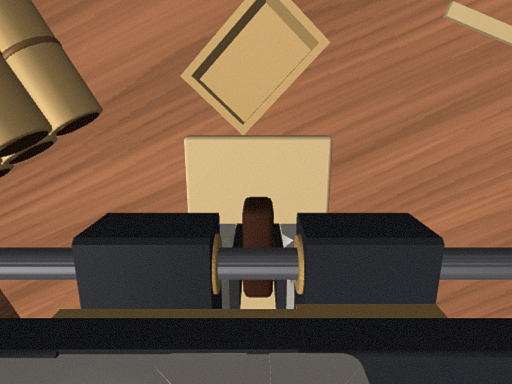

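The bamboo box's rim corners are left (181,77), bottom (243,134) and right (328,42). That puts the centre at about (254.5,59.5), close to the prediction.

```bash
python3 - <<'E'
from h import *
import pickle
s=pickle.load(open('w8.pkl','rb'))
l,b,r=[px(s,*p,.045) for p in((181,77),(243,134),(328,42))]
c=(l+r)/2; d=r-b; yaw=np.degrees(np.arctan2(d[1],d[0])); print(c,yaw,np.linalg.norm(d),np.linalg.norm(l-b))
rel(c[0],c[1],.14,yaw);rel(c[0],c[1],.0585,yaw)
E
```

```text
[0.52417288 0.41401059 0.045     ] -66.84055155277234 0.09385701429177888 0.06401848189967844
rel [ 0.0985 -0.0029  0.0204] [-0.   0.  43.3]
rel [ 0.0985 -0.0029  0.1019] [-0.   0.  43.3]
```

>>> {"api": "jog_arm", "payload": {"plan": [[[0,0.03,-0.001,0,0,0,10],[0,0.06,-0.002,0,0,0,20],[0,0.09,-0.002,0,0,0,30],[0,0.098,-0.002,0,0,0,40],[0,0.098,-0.002,0,0,0,43.5],[0,0.098,-0.002,0.02,0,0,43.5],[0,0.098,-0.002,0.06,0,0,43.5],[0,0.098,-0.002,0.085,0,0,43.5],[0,0.098,-0.002,0.095,0,0,43.5],[0,0.098,-0.002,0.1017,0,0,43.5],[0,0.098,-0.002,0.1017,0,0,43.5]]]}}

```text
clock: 19.27
tool_pos: [0.5235, 0.4146, 0.059]
orientation: [-180.0, 0.0, -67.0]
force: [0.1, -0.1, -1.9]
opening: 0.0138
gripper_force: 30.0
```

```bash
python3 - <<'E'
from h import *
s=snap('wrist','w9.png');print(s['o']['tool_pos'],s['o']['orientation'],s['o']['force'])
E
```

```text
[0.52346473 0.4145788  0.05900237] [-1.79964009e+02  1.47385781e-02 -6.69981318e+01] [ 0.14972369 -0.12044004 -1.91729472]
```

View pics/w9.png

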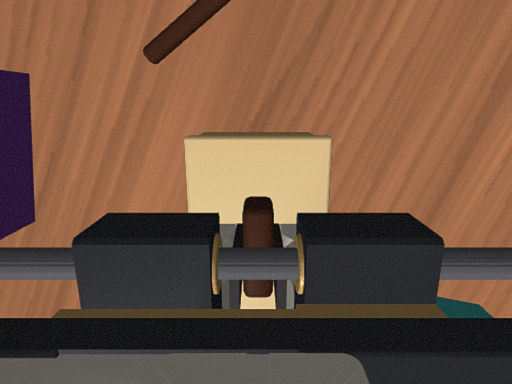

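The lid lies over the box, aligned and centred: the box edge shows evenly at columns 200–313 under a plate at 187–331. I'll release, lift clear and move out of the top camera's view.

>>> {"api": "jog_arm", "payload": {"plan": [[[0.5,0,0,0.001,0,0,0],[0.5,0,0,0.001,0,0,0],[0.5,0,0,0.001,0,0,0],[0.5,0,0,-0.02,0,0,0],[0.5,0,0,-0.08,0,0,0],[0.5,0,0,-0.14,0,0,0],[0.5,0,0,-0.2,0,0,0],[0.5,0,0,-0.23,0,0,0],[0.5,-0.05,0.03,-0.23,0,0,0],[0.5,-0.1,0.06,-0.23,0,0,0],[0.5,-0.15,0.09,-0.23,0,0,0],[0.5,-0.2,0.12,-0.23,0,0,0],[0.5,-0.25,0.15,-0.23,0,0,0],[0.5,-0.3,0.18,-0.23,0,0,0],[0.5,-0.33,0.21,-0.23,0,0,0],[0.5,-0.33,0.21,-0.23,0,0,0],[0.5,-0.33,0.21,-0.23,0,0,0]]]}}

```text
clock: 21.45
tool_pos: [0.2008, 0.6361, 0.2886]
orientation: [-180.0, -0.0, -67.0]
force: [0.3, -0.1, 0.5]
opening: 0.0439
gripper_force: 0.0
```

```bash
python3 - <<'E'
from h import *
print(ctrl.get_obs()['tool_pos'])
# lid plates: bright pale contours in top and scene views, compared with the ideal seated pose projected
B=dict(small=(.4663,.115,.06,.058),medium=(.512,-.389,.055,.078),large=(.4726,-.1225,.05,.098),oblong=(.5237,.4143,.045,None))
for n in('top','scene'):
    s=snap(n,n+'9.png'); g=s['image'].astype(int)
    for k,(x,y,h,D) in B.items():
        z=h+.008; u,v=proj(s,[x,y,z])
        if D: P=[[x+D/2*np.cos(t),y+D/2*np.sin(t),z] for t in np.linspace(0,6.28,60)]
        else:
            a=np.radians(-67);P=[[x+np.cos(a)*i-np.sin(a)*j,y+np.sin(a)*i+np.cos(a)*j,z] for i,j in((.051,.036),(-.051,.036),(-.051,-.036),(.051,-.036))]
        P=np.array([proj(s,p) for p in P],np.float32); 
        seed=None; m=((g[...,2]>95)&(g[...,0]>150)).astype(np.uint8)  # pale plate
        kk,l,st,c=cv2.connectedComponentsWithStats(m)
        i=max(range(1,kk),key=lambda i:st[i,4] if np.hypot(*(c[i]-[u,v]))<15 else 0)
        mm=cv2.convexHull(np.argwhere(l==i)[:,::-1].astype(np.int32)); M=cv2.moments(mm)
        ce=cv2.moments(P); print(n,k,'dpx',round(M['m10']/M['m00']-ce['m10']/ce['m00'],1),round(M['m01']/M['m00']-ce['m01']/ce['m00'],1),'area',M['m00'],round(ce['m00']))
    s0=__import__('pickle').load(open(n+'.pkl','rb'))['image'].astype(int)
    # wrist-rest change
    u,v=map(int,proj(s,[.667,.0,.02])); print('rest diff',abs(g-s0)[v-25:v+25,u-25:u+25].mean())
E
```

```text
[0.20082973 0.63608748 0.28855227]
top small dpx -0.5 0.2 area 320.0 357
top medium dpx -0.5 -0.6 area 574.5 622
top large dpx 5.8 -1.1 area 1374.5 993
top oblong dpx -0.3 -0.4 area 898.0 951
rest diff 0.7685333333333333
scene small dpx 7.8 -0.7 area 453.5 253
scene medium dpx -0.3 0.6 area 1203.0 1183
scene large dpx -0.2 0.2 area 1091.5 1058
scene oblong dpx -0.7 0.3 area 519.5 485
rest diff 0.8988
```

All four lids match their seated positions to within a pixel. The two outliers are detections that merged with a neighbouring strip, and each of those lids agrees in the other view. The wrist rest hasn't moved, so I'll hand in.

```bash
python3 -c "
from plant import ctrl
print(ctrl.close_job())"
```

```text
the job is handed in; nothing more can be done
None
```

I placed all four lids on their own boxes and handed the job in at about 21.5 s. Final camera checks put every lid within a pixel of its seated position and showed the wrist rest unmoved, but the hand-in gave no verdict, and I viewed 15 pictures, one over the limit of 14.

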